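# Load the tube carrier on its rail and scan it in

## Robot

A 7-joint arm with a two-finger parallel gripper is mounted at the origin on a cart in front of the work surface, level with it; the furniture and walls round the work are solid. World frame = base frame: x ahead of the robot, y to its left, z up, the work surface at z = 0. Lengths are in m, angles in rad, forces in N, time in s.
With the tool pointing down it reaches from about 0.35 to 0.9 m from the base axis. Payload 7.2 kg.
Tool frame: the origin (TCP) lies midway between the tips of the shut fingers; the grasp point (between the pads) lies 19 mm behind it; z points along the fingers, y is the direction in which the jaws open and shut (so a half turn about z gives the same grasp; the last joint's range is limited). The gripper opens to 88 mm and grips with 3 to 60 N. Pads are 20 mm wide; open, the fingers measure 115 mm over their backs; the gripper's body (75 mm by 178 mm) begins 61 mm behind the grasp point.
Start: joints at [-1.365, 0.411, -0.013, 1.596, 0.006, 1.134, -0.082], TCP at [0.169, 0.602, 0.223] pointing down, gripper open.
Joint ranges: [-2.95, 2.95], [-0.29, 1.99], [-1.47, 1.44], [0.14, 2.54], [-1.03, 4.17], [0.13, 1.85], [-2.86, 2.86]. Speed limits (rad/s): [2.39, 2.39, 3.01, 3.01, 3.14, 3.14, 3.14].

## Interface

Orientations are given as a unit quaternion [w, x, y, z].
In Python, from bench import robot, snapshot gives the robot as it stands. The module is installed in compiled form; this text tells all that it offers.
- The arm moves only by the shell command python3 -m inch 'ROWS' [FORCE]. ROWS is JSON, a list of rows, each an object with "turn": the turn, a rotation vector about the tool's x, y, z in degrees, a list of three; "delta_pos": the shift along the tool's x, y, z in m, a list of three; "fingers": the opening, from -1 (shut) to 1 (fully open). In form: [{"turn": [wx, wy, wz], "delta_pos": [x, y, z], "fingers": fingers}, ...]. A call has 1 to 5 rows; each row is the pose to reach, as a shift and turn from the pose commanded when the call began, along the tool's axes at that moment; what a row does not reach only later rows make up. A row lasts 1/8 s, in which the tool goes at most 62.5 mm and 10.7 degrees, less where a joint would pass 70% of its speed; a pose out of reach is approached as far as the arm can. A call with a gripper value outside its range is refused whole. The fingers move at their own pace and stop on an object; FORCE is the grip in N (left out, the last holds). Time passes only in rows, so rows that repeat a pose let the fingers close. It gives the time, the measured TCP pose, the force and the opening at its end, in the units of the state.
- robot.observe(): the state, without advancing time (a new reading comes with each control period).
- snapshot(name): name is "scene" or "top" or "wrist"; returns a dict with "pixels" (400x640x3 uint8, red, green, blue), "z_map" (400x640 float32, m along the optical axis (not along the pixel's ray), 0 where there is no reading), "fx", "fy", "cx", "cy" (pixels), "origin" and "orientation" of the camera in the world. Camera axes: x right, y down, z forward; pixel columns grow to the right and rows downward; lengths in m; the calibration is good to about 2 mm. A picture is of the moment at which its call begins.
- robot.close_job(): hands the job in, once; it reports no verdict.
The state is a dict: "time_s": time; "joint_positions": joint angles; "joint_velocities": joint speeds; "tau": joint torques, N m; "position": TCP position; "tcp_rot": TCP orientation; "ft_force": force on the tool from outside, world axes, zero at the start; "torque": the same for the moment, N m; "finger_gap": finger opening in m.
Only numpy, scipy, OpenCV 4.12 (cv2) and the standard library are available. Lean on these libraries where they do the work, as an engineer would, in place of code of your own. Each camera call takes 0.05 s, during which the arm holds its last target. There are 200 camera calls.

## Task

Load the tube carrier: slide it, labelled end towards you, onto the rail of the loading track until it is fully home and both spring catches have clicked into its notches, keeping it upright all the time. Then book it in: pick up the hand scanner and hold it still for a good second, level and pointing squarely at the middle of the label on the end of the loaded carrier, about 5 cm away. Finally lay the scanner flat on the bare table again; leave everything else where it stands.

Things in the scene. Friction and masses are not known exactly. Their poses are not given: they have to be found in the camera images.
- track: Loading track fixed to the table: grey plate 250x100x6 mm (x -165 to +85 mm) with a steel T-rail along its x. Origin on the table under the centre of a fully home carrier; +x is the push-in direction, away from the robot (within 0.2 rad of the robot's x). Front part (x -165 to -64) is a bare apron. Catch housings: x 21..49, y +-31..47, 28 high; end stop at x = 66.5, 40 high above the table
- rail_nose (a point): tip of the rail, on its axis, at the plate's top: x = -63.5 mm in the track's frame. The rail runs from here to x = +66: stem 16 mm wide, 9 high on the plate; head 30 mm wide, from 9 to 15 mm above the plate. Its first 38 mm taper to a nose (stem 7, head 15 mm wide)
- home (a point): point on the plate's top (6 mm above the table, x = 0 of the track) where the carrier's origin lies when fully home
- catch_left (a joint): spring roller catch at x = +35, on the left (+y) of the rail: 0 = sprung out (its roller reaches 4 mm into the carrier's path or notch), 0.004 m = pressed aside by the carrier's flank. It is first pressed when the carrier is about 30 mm short of home; pushing past both takes about 10 N
- catch_right (a joint): the same catch on the right (-y)
- carrier: White tube carrier, loose, 130 mm long (x), 46 wide, body 80 high, five capped tubes fixed in it reach 100 mm; 0.28 kg. Origin: centre of its underside. Channel below, along x: slot 19 mm wide between 6 mm thick lips, 34 wide above them, 18 high: 1.5 to 2 mm play each side and 3 mm in height on the rail; the lips slide flat on the plate. The +x end, with bevelled lower corners, enters first
- label (a point): middle of the white bar-code label, 34 mm wide and 42 high, on the carrier's -x end face, 45 mm above its underside; the label faces the carrier's -x
- scanner: Grey cordless hand scanner lying flat on the table, loose, 121 mm long (x), 0.16 kg; it reads by itself, no key is pressed. Origin: centre of its underside. The handle, x -60 to +20, is 38 mm wide and 30 high; the wider head, x +20 to +60, is 52 mm wide and 34 high. It looks along its +x. Grip it across the handle, near x = -5 mm
- lab_timer: white lab timer 66x66x20 mm on the table, to be left alone; origin: centre of its underside
- glasses_case: dark glasses case 60x158x37 mm, to be left alone; origin: centre of its underside
- scan_window (a point): middle of the dark window at the scanner's front end, x = +61 mm, 17 mm above its underside; the beam goes along the scanner's +x
- carrier_grip (a point): where to grip the carrier: on its middle, 62 mm above its underside, across the 46 mm width between the flat flanks (free from 30 to 80 mm above the underside). The catch notches are lower, at x = +35 mm in both flanks
- petri_dish: flat clear-rimmed petri dish, 91 mm across, 16 high, to be left alone; origin: centre of its underside

How it is judged:
On the way, in this order (a step that is already met when the one before it is completed fails the run):
1. the carrier is fully home on the rail, label to the front, both catches sprung into its notches (x of carrier in the frame of track between -0.003 and 0.003 m and y of carrier in the frame of track between -0.003 and 0.003 m and z of carrier in the frame of track between 0.003 and 0.01 m and angle between the x axis of carrier and the x axis of track, either way round below 0.05 rad and x of label in the frame of track below -0.05 m and value of joint each of catch_left, catch_right below 0.0015 m), for 0.2 s.
2. the scanner is held still for a second, level, its beam on the label of the loaded carrier from 20 to 120 mm (all of step 1 and angle between scanner's own z axis and vertical below 0.3 rad and x of label in the frame of scanner between 0.081 and 0.181 m and y of label in the frame of scanner between -0.017 and 0.017 m and z of label in the frame of scanner between -0.003 and 0.037 m and angle between the x axis of scanner and the x axis of carrier, either way round below 0.3 rad and linear speed of scanner below 0.03 m/s), for 1 s.
At the end, for the whole second after the job is handed in: Carrier home on the rail (3 mm along and across, lips on the plate within 4 mm, within 0.05 rad, label to the front), both catches out to under 1.5 mm, at rest; scanner flat (0.1 rad) and at rest on the bare table; timer, glasses case and petri dish within 25 mm of where they stood (all of step 1 and linear speed of each of carrier, scanner below 0.02 m/s and height (world z) of scanner below 0.004 m and angle between scanner's own z axis and vertical below 0.1 rad); the robot touches nothing.
It fails at once if the carrier is tipped by more than 0.4 rad (angle between carrier's own z axis and vertical above 0.4 rad).
It fails at once if a bystander (timer, glasses case, petri dish) is moved by more than 25 mm (distance of any of lab_timer, glasses_case, petri_dish from where it was at the start of the episode above 0.025 m).
It also fails if it takes over 67 s, if anything falls off the work surface, if the arm or the gripper's body presses on something with over 40 N, if the wrist force passes 120 N, or if a joint passes its speed limit or range.

## Working session

There is one attempt and no reset: what is moved stays moved. The work goes in short steps, Python scripts to look and compute and a shell command to move; the robot and the scene stay as the last step left them, time stands still between calls to the robot, and variables do not carry over. Pictures are saved under pics/ and viewed, about 8 in all and at most 12, crops included, and the job is handed in when it is done.

```bash
mkdir -p pics
cat > h.py <<'E'
import numpy as np, cv2
from bench import robot, snapshot
from scipy.spatial.transform import Rotation as R
def rot(q): return R.from_quat([q[1],q[2],q[3],q[0]]).as_matrix()
def take(name,fn):
    s=snapshot(name); cv2.imwrite(f'pics/{fn}.png',s['pixels'][:,:,::-1])
    np.savez(f'pics/{fn}.npz',**{k:np.array(v) for k,v in s.items()}); return s
def cloud(s):
    v,u=np.mgrid[0:400,0:640]; z=s['z_map']
    p=np.stack([(u-s['cx'])/s['fx']*z,(v-s['cy'])/s['fy']*z,z],-1)
    return p@rot(s['orientation']).T+s['origin']
def load(fn): return dict(np.load(f'pics/{fn}.npz'))
def todelta(target):
    o=robot.observe(); return rot(o['tcp_rot']).T@(np.array(target)-o['position'])
E
python3 - <<'E'
from h import *
o=robot.observe(); print({k:np.round(v,3) for k,v in o.items()}); print(rot(o['tcp_rot']).round(3))
for n in ('top','scene'):
    s=take(n,n+'0'); print(n,s['origin'],s['orientation'],s['fx'])
E
```

```text
{'time_s': np.float64(0.0), 'joint_positions': array([-1.365,  0.412, -0.013,  1.597,  0.006,  1.134, -0.082]), 'joint_velocities': array([-0.   ,  0.001, -0.   , -0.   ,  0.001,  0.002, -0.001]), 'tau': array([ 1.0000e-03, -5.8796e+01,  6.4200e-01, -2.9107e+01, -5.4000e-02,
        1.8000e-02,  0.0000e+00]), 'position': array([0.169, 0.601, 0.222]), 'tcp_rot': array([-0.   ,  0.136,  0.991, -0.001]), 'ft_force': array([0.704, 0.8  , 0.052]), 'torque': array([-0.031, -0.002, -0.003]), 'finger_gap': np.float64(0.088)}
[[-0.963  0.27  -0.   ]
 [ 0.27   0.963 -0.002]
 [-0.    -0.002 -1.   ]]
top [ 0.4008991  -0.01719233  1.01134602] [-0.05568899  0.70956825 -0.69975273  0.06130041] 363.83077967691224
scene [ 0.07526983 -0.56213759  0.99764496] [-0.3133558   0.88746259 -0.31907951  0.11138476] 452.92980620706686
```

View pics/top0.png

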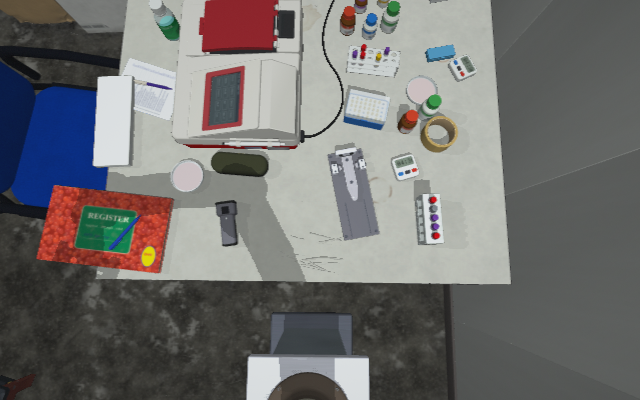

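View pics/scene0.png

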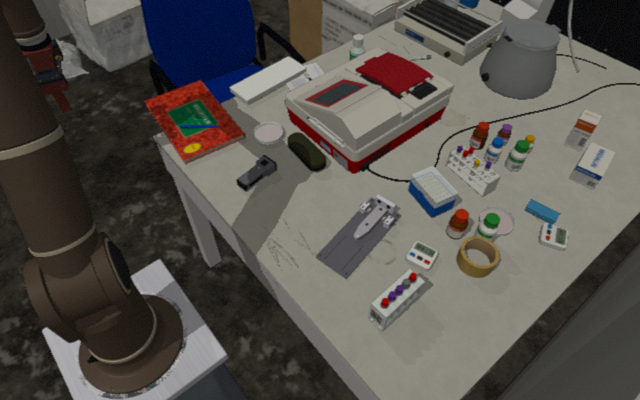

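Run:
```python
from h import *
t=cv2.imread('pics/top0.png'); s=cv2.imread('pics/scene0.png')
a=cv2.resize(s[255:335,310:440],None,fx=4,fy=4,interpolation=3)
b=cv2.resize(t[140:250,320:460],None,fx=5,fy=5,interpolation=3)[:, :]
c=cv2.resize(t[190:255,200:250],None,fx=4,fy=4,interpolation=3)
b=cv2.resize(b,(330,260))
b=cv2.resize(t[140:250,320:460],(400,314),interpolation=3)
W=np.zeros((600,800,3),np.uint8); W[:320,:520]=cv2.resize(a,(520,320)); W[:260,560:760]=c
W[322:600,:354]=cv2.resize(b,(354,278)); cv2.imwrite('pics/crop1.png',W)
for n in ('top0','scene0'):
    S=load(n); P=cloud(S); Z=P[...,2]; ok=S['z_map']>0
    def box(name,x0,x1,y0,y1,z0,z1):
        m=ok&(P[...,0]>x0)&(P[...,0]<x1)&(P[...,1]>y0)&(P[...,1]<y1)&(Z>z0)&(Z<z1)
        q=P[m]
        if len(q)<5: print(name,len(q));return
        r=cv2.minAreaRect(q[:,:2].astype(np.float32)); print(n,name,len(q),np.round(r[0],4),np.round(r[1],4),round(r[2],1),'z',np.percentile(q[:,2],[5,50,95]).round(4))
    for nm,(u,v) in dict(top0=dict(carrier=(430,219),scan=(228,223),plate=(360,220),timer=(404,166),dish=(187,175),case=(240,162)),scene0=dict(carrier=(400,300),scan=(255,172),plate=(345,245))).get(n).items():
        c=P[v,u]; print(n,nm,c.round(3))
        L={'carrier':(.1,.07,.16),'scan':(.1,.015,.06),'plate':(.14,.004,.009),'timer':(.06,.012,.04),'dish':(.07,.01,.03),'case':(.1,.01,.06)}[nm]
        box(nm,c[0]-L[0],c[0]+L[0],c[1]-L[0],c[1]+L[0],L[1],L[2])
```

```text
top0 carrier [ 0.51  -0.31   0.081]
top0 carrier 910 [ 0.5137 -0.3182] [0.13   0.0471] 2.5 z [0.075  0.0792 0.0988]
top0 scan [0.497 0.222 0.027]
top0 scan 742 [0.5307 0.2387] [0.1925 0.082 ] 29.3 z [0.0228 0.0291 0.0351]
top0 plate [ 0.513 -0.139  0.003]
top0 plate 1258 [ 0.5105 -0.1314] [0.2174 0.3214] 74.7 z [0.0042 0.0054 0.0079]
top0 timer [ 0.667 -0.263  0.014]
top0 timer 507 [ 0.6652 -0.2662] [0.0656 0.0655] 17.6 z [0.0135 0.0164 0.0196]
top0 dish [0.631 0.346 0.017]
top0 dish 841 [0.6206 0.3526] [0.09   0.1564] 65.1 z [0.0114 0.0142 0.0175]
top0 case [0.666 0.196 0.035]
top0 case 1338 [0.6731 0.1969] [0.1997 0.0798] 89.3 z [0.0209 0.0351 0.0474]
scene0 carrier [ 0.502 -0.333  0.076]
scene0 carrier 1157 [ 0.5124 -0.3174] [0.1326 0.0472] 2.6 z [0.0754 0.0801 0.0997]
scene0 scan [0.491 0.22  0.032]
scene0 scan 577 [0.4967 0.2272] [0.1223 0.0545] 4.8 z [0.0184 0.0287 0.036 ]
scene0 plate [ 0.537 -0.116  0.004]
scene0 plate 1604 [ 0.5173 -0.1415] [0.2353 0.3026] 74.7 z [0.0042 0.0058 0.0082]
```

View pics/crop1.png

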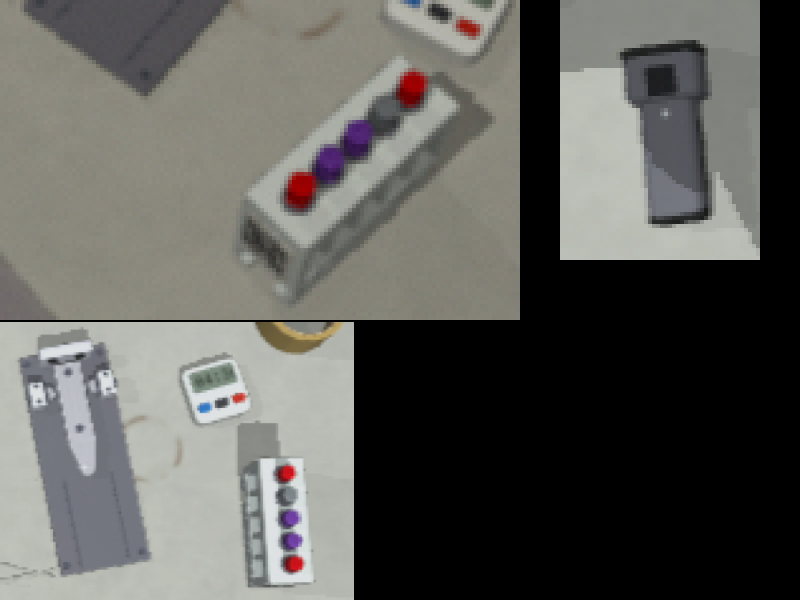

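Run:
```python
from h import *
for n in ('top0','scene0'):
    S=load(n); P=cloud(S); px=S['pixels'].astype(int); hsv=cv2.cvtColor(S['pixels'],cv2.COLOR_RGB2HSV)
    v,u=np.mgrid[0:400,0:640]
    d=np.stack([(u-S['cx'])/S['fx'],(v-S['cy'])/S['fy'],np.ones(u.shape)],-1)@rot(S['orientation']).T
    Q=S['origin']+d*((0.006-S['origin'][2])/d[...,2])[...,None]
    roi=(Q[...,0]>.44)&(Q[...,0]<.73)&(Q[...,1]>-.23)&(Q[...,1]<-.04)
    # plate colour: seed pixel
    uv={'top0':(352,222),'scene0':(340,250)}[n]
    seed=px[uv[1],uv[0]]; print(seed, px[uv[1],uv[0]+ (55 if n=='top0' else -60)])
    m=(roi&(px.max(-1)<125)).astype(np.uint8)
    k,l,st,_=cv2.connectedComponentsWithStats(m); m=l==1+st[1:,4].argmax()
    q=Q[m]; r=cv2.minAreaRect(q[:,:2].astype(np.float32)); print(n,'plate',m.sum(),r,cv2.boxPoints(r).round(3).tolist())
    m=roi&(P[...,2]>.0165)&(P[...,2]<.026)&(P[...,0]>.5)&(P[...,0]<.66)
    q=P[m]
    if len(q): 
        for x in np.arange(.55,.69,.015):
            w=q[abs(q[:,0]-x)<.0075]
            if len(w): print(x.round(3),w[:,1].min().round(4),w[:,1].max().round(4),np.median(w[:,1]).round(4),len(w))
```

```text
[117 119 128] [187 188 181]
top0 plate 261 ((0.5715625286102295, -0.14093127846717834), (0.19510015845298767, 0.023319171741604805), 10.009056091308594) [[0.4729999899864197, -0.1459999978542328], [0.4779999852180481, -0.16899999976158142], [0.6700000166893005, -0.13500000536441803], [0.6660000085830688, -0.1120000034570694]]
0.565 -0.1255 -0.1145 -0.1203 9
0.58 -0.1288 -0.1091 -0.1203 35
0.595 -0.1289 -0.101 -0.1173 49
0.61 -0.1287 -0.0982 -0.1147 50
0.625 -0.1262 -0.0977 -0.1117 56
0.64 -0.1233 -0.0613 -0.105 60
0.655 -0.1515 -0.053 -0.0979 81
[80 78 83] [140 139 126]
scene0 plate 2845 ((0.5959846377372742, -0.12940506637096405), (0.2696968913078308, 0.13029062747955322), 11.339953422546387) [[0.45100000500679016, -0.09200000017881393], [0.47699999809265137, -0.2199999988079071], [0.7409999966621399, -0.16699999570846558], [0.7149999737739563, -0.039000000804662704]]
0.565 -0.128 -0.1153 -0.1214 15
0.58 -0.1292 -0.1065 -0.1187 38
0.595 -0.1297 -0.1011 -0.116 49
0.61 -0.1288 -0.099 -0.1152 55
0.625 -0.1266 -0.0964 -0.1129 54
0.64 -0.1223 -0.0556 -0.1044 65
0.655 -0.1524 -0.0543 -0.1014 83
```

```bash
r='{"turn":[0,0,0],"delta_pos":[-0.19,-0.2,-0.04],"fingers":1}'; true
python3 -m inch '[{"turn":[0,0,0],"delta_pos":[-0.095,-0.1,-0.02],"fingers":1},{"turn":[0,0,0],"delta_pos":[-0.19,-0.2,-0.04],"fingers":1},{"turn":[0,0,0],"delta_pos":[-0.19,-0.2,-0.04],"fingers":1},{"turn":[0,0,0],"delta_pos":[-0.19,-0.2,-0.04],"fingers":1},{"turn":[0,0,0],"delta_pos":[-0.19,-0.2,-0.04],"fingers":1}]'
python3 -m inch '[{"turn":[0,0,0],"delta_pos":[-0.095,-0.1,-0.02],"fingers":1},{"turn":[0,0,0],"delta_pos":[-0.19,-0.2,-0.04],"fingers":1},{"turn":[0,0,0],"delta_pos":[-0.19,-0.2,-0.04],"fingers":1},{"turn":[0,0,0],"delta_pos":[-0.19,-0.2,-0.04],"fingers":1},{"turn":[0,0,0],"delta_pos":[-0.19,-0.2,-0.04],"fingers":1}]'
python3 -m inch '[{"turn":[0,0,-10],"delta_pos":[-0.19,-0.2,-0.04],"fingers":1},{"turn":[0,0,-18],"delta_pos":[-0.19,-0.2,-0.04],"fingers":1},{"turn":[0,0,-18],"delta_pos":[-0.19,-0.2,-0.04],"fingers":1},{"turn":[0,0,-18],"delta_pos":[-0.19,-0.2,-0.04],"fingers":1},{"turn":[0,0,-18],"delta_pos":[-0.19,-0.2,-0.04],"fingers":1}]'
python3 - <<'E'
from h import *
s=take('wrist','w1'); o=robot.observe(); print(o['position'].round(4) if hasattr(o['position'],'round') else o['position'],rot(o['tcp_rot']).round(3),s['origin'],rot(s['orientation']).round(2))
E
```

```text
time_s: 0.72
position: [0.2995, 0.3546, 0.2631]
tcp_rot: [0.0, 0.138, 0.99, 0.0]
ft_force: [0.4, 2.0, -0.6]
finger_gap: 0.0876
time_s: 1.35
position: [0.4278, 0.1104, 0.3032]
tcp_rot: [0.0, 0.139, 0.99, 0.0]
ft_force: [0.4, -0.2, -0.9]
finger_gap: 0.0876
time_s: 1.98
position: [0.5561, -0.1325, 0.3428]
tcp_rot: [0.0, -0.02, 1.0, -0.0]
ft_force: [0.4, 0.6, -0.3]
finger_gap: 0.0879
[ 0.5573 -0.138   0.3433] [[-0.999 -0.035  0.002]
 [-0.035  0.999 -0.004]
 [-0.001 -0.004 -1.   ]] [ 0.47921082 -0.13570921  0.50526287] [[-0.04  0.96  0.28]
 [ 1.    0.04  0.01]
 [-0.    0.28 -0.96]]
```

View pics/w1.png

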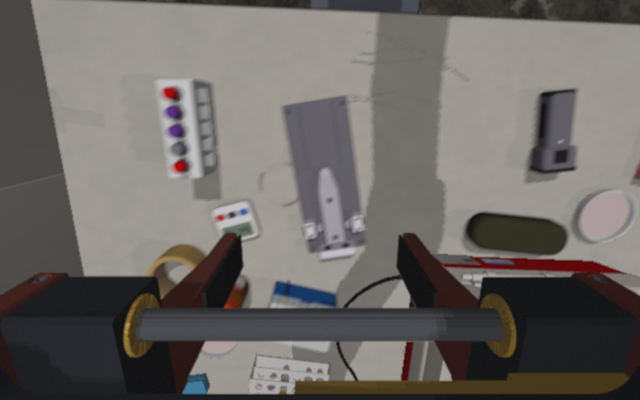

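Run:
```python
from h import *
S=load('w1'); P=cloud(S)
M=rot(S['orientation'])
def ray(u,v,z):
    d=M@[(u-S['cx'])/S['fx'],(v-S['cy'])/S['fy'],1]; return (S['origin']+d*(z-S['origin'][2])/d[2]).round(4)
for c in [(285,103),(347,96),(364,243),(310,252)]: print(c,ray(*c,.006))
print('nose',ray(324,168,.021))
m=(P[...,2]>.0165)&(P[...,2]<.025)&(P[...,0]>.54)&(P[...,0]<.64)&(P[...,1]<-.07)&(P[...,1]>-.17)
q=P[m]
for x in np.arange(.555,.65,.01):
    w=q[abs(q[:,0]-x)<.005]
    if len(w): print(x.round(3),w[:,1].min().round(4),w[:,1].max().round(4),((w[:,1].min()+w[:,1].max())/2).round(4),len(w))
print(q[:,0].min(), np.median(q[:,2]))
m=(P[...,2]>.07)&(P[...,2]<.16)&(P[...,0]<.62)&(P[...,0]>.4)&(P[...,1]<-.25)&(P[...,1]>-.4)
print(cv2.minAreaRect(P[m][:,:2].astype(np.float32)),np.percentile(P[m][:,2],[5,50,95]))
m=(P[...,2]>.012)&(P[...,2]<.06)&(P[...,0]<.59)&(P[...,0]>.4)&(P[...,1]<.3)&(P[...,1]>.15)
print(cv2.minAreaRect(P[m][:,:2].astype(np.float32)))
# catch housings
m=(P[...,2]>.028)&(P[...,2]<.045)&(P[...,0]<.70)&(P[...,0]>.6)&(P[...,1]<-.03)&(P[...,1]>-.2)
q=P[m];print(cv2.minAreaRect(q[:,:2].astype(np.float32)),len(q))
for a in(q[q[:,1]>-.1],q[q[:,1]<-.1]):
    if len(a):print(a.min(0),a.max(0),len(a))
```

```text
(285, 103) [ 0.4742 -0.1891  0.006 ]
(347, 96) [ 0.4604 -0.0954  0.006 ]
(364, 243) [ 0.7004 -0.0506  0.006 ]
(310, 252) [ 0.7212 -0.1435  0.006 ]
nose [ 0.5691 -0.1258  0.021 ]
0.565 -0.1258 -0.1164 -0.1211 14
0.575 -0.1287 -0.1111 -0.1199 71
0.585 -0.1283 -0.1059 -0.1171 83
0.595 -0.1293 -0.1022 -0.1158 104
0.605 -0.1291 -0.1 -0.1146 112
0.615 -0.1287 -0.0978 -0.1133 116
0.625 -0.1267 -0.0957 -0.1112 111
0.635 -0.1247 -0.0934 -0.109 111
0.5671026030517846 0.021566829870831722
((0.5140410661697388, -0.3174074590206146), (0.12954652309417725, 0.04682261496782303), 2.6355693340301514) [0.07677633 0.08106053 0.10096788]
((0.49870502948760986, 0.22575843334197998), (0.1208861917257309, 0.05413653701543808), 8.551560401916504)
((0.6772200465202332, -0.10037166625261307), (0.05631934851408005, 0.09301577508449554), 10.981874465942383) 398
[ 0.64184887 -0.099344    0.02800434] [ 0.69999584 -0.05636932  0.04222479] 245
[ 0.6566197  -0.1493789   0.02801818] [ 0.69997482 -0.10065985  0.04106065] 153
```

```bash
python3 -m inch '[{"turn":[0,0,-0.6],"delta_pos":[0.049,-0.178,0.183],"fingers":1},{"turn":[0,0,-0.6],"delta_pos":[0.049,-0.178,0.183],"fingers":1},{"turn":[0,0,-0.6],"delta_pos":[0.049,-0.178,0.183],"fingers":1},{"turn":[0,0,-0.6],"delta_pos":[0.049,-0.178,0.183],"fingers":1},{"turn":[0,0,-0.6],"delta_pos":[0.049,-0.178,0.183],"fingers":1}]'
python3 -m inch '[{"turn":[0,0,0],"delta_pos":[0,0,0],"fingers":1},{"turn":[0,0,0],"delta_pos":[0,0,0],"fingers":1}]'
python3 - <<'E'
from h import *
print(todelta([.514,-.3175,.043]).round(4)); M=rot(robot.observe()['tcp_rot']); print(M.round(3), np.degrees(np.arctan2(-M[0,1],M[1,1])))
E
```

```text
time_s: 2.65
position: [0.5103, -0.3122, 0.1565]
tcp_rot: [-0.003, -0.023, 1.0, 0.0]
ft_force: [-0.1, 1.1, 0.8]
finger_gap: 0.0877
time_s: 2.9
position: [0.5152, -0.3086, 0.1608]
tcp_rot: [0.001, -0.026, 1.0, 0.0]
ft_force: [-0.8, 0.2, -0.1]
finger_gap: 0.0878
[ 0.0019 -0.0088  0.1178]
[[-0.999 -0.053  0.002]
 [-0.053  0.999  0.   ]
 [-0.002  0.    -1.   ]] 3.0305927234300674
```

```bash
python3 -m inch '[{"turn":[0,0,0.4],"delta_pos":[0.0015,-0.0088,0.04],"fingers":1},{"turn":[0,0,0.4],"delta_pos":[0.0015,-0.0088,0.08],"fingers":1},{"turn":[0,0,0.4],"delta_pos":[0.0015,-0.0088,0.118],"fingers":1},{"turn":[0,0,0.4],"delta_pos":[0.0015,-0.0088,0.118],"fingers":1},{"turn":[0,0,0.4],"delta_pos":[0.0015,-0.0088,0.118],"fingers":1}]' 30
python3 -c "
from h import *
print(todelta([.514,-.3175,.043]).round(4)); M=rot(robot.observe()['tcp_rot']); print(np.degrees(np.arctan2(-M[0,1],M[1,1])))"
```

```text
time_s: 3.52
position: [0.5142, -0.3187, 0.0436]
tcp_rot: [0.001, -0.023, 1.0, -0.0]
ft_force: [0.9, -0.3, -1.1]
finger_gap: 0.0879
[0.0001 0.0012 0.0006]
2.5822207869129863
```

```bash
python3 -m inch '[{"turn":[0,0,0],"delta_pos":[0,0,0],"fingers":-1},{"turn":[0,0,0],"delta_pos":[0,0,0],"fingers":-1},{"turn":[0,0,0],"delta_pos":[0,0,0],"fingers":-1},{"turn":[0,0,0],"delta_pos":[0,0,0],"fingers":-1},{"turn":[0,0,0],"delta_pos":[0,0,0],"fingers":-1}]' 40
python3 -m inch '[{"turn":[0,0,0],"delta_pos":[0,0,-0.0005],"fingers":-1},{"turn":[0,0,0],"delta_pos":[0,0,0],"fingers":-1},{"turn":[0,0,0],"delta_pos":[0,0,-0.02],"fingers":-1},{"turn":[0,0,0],"delta_pos":[0,0,-0.05],"fingers":-1},{"turn":[0,0,0],"delta_pos":[0,0,-0.05],"fingers":-1}]' 40
python3 -c "
from h import *
print(todelta([.4854,-.1376,.0935]).round(4),robot.observe()['position']); M=rot(robot.observe()['tcp_rot']); print(np.degrees(np.arctan2(-M[0,1],M[1,1])))"
```

```text
time_s: 4.15
position: [0.5127, -0.3184, 0.0417]
tcp_rot: [-0.0, -0.022, 1.0, 0.0]
ft_force: [0.1, 0.7, 1.4]
finger_gap: 0.0456
time_s: 4.78
position: [0.5142, -0.32, 0.0945]
tcp_rot: [0.002, -0.022, 1.0, -0.001]
ft_force: [0.0, 0.7, -3.4]
finger_gap: 0.0458
[0.0208 0.1835 0.0004] [ 0.51419108 -0.32001434  0.09449643]
2.5000572473326805
```

```bash
python3 -m inch '[{"turn":[0,0,-2],"delta_pos":[0.005,0.04,0],"fingers":-1},{"turn":[0,0,-4],"delta_pos":[0.01,0.08,0],"fingers":-1},{"turn":[0,0,-6],"delta_pos":[0.015,0.12,0],"fingers":-1},{"turn":[0,0,-8],"delta_pos":[0.02,0.16,0],"fingers":-1},{"turn":[0,0,-8],"delta_pos":[0.021,0.1835,0],"fingers":-1}]' 40
python3 -m inch '[{"turn":[0,0,0],"delta_pos":[0,0,0],"fingers":-1},{"turn":[0,0,0],"delta_pos":[0,0,0],"fingers":-1},{"turn":[0,0,0],"delta_pos":[0,0,0],"fingers":-1},{"turn":[0,0,0],"delta_pos":[0,0,0],"fingers":-1}]' 40
python3 - <<'E'
from h import *
print(todelta([.4854,-.1376,.0505]).round(4)); M=rot(robot.observe()['tcp_rot']); print(M.round(3),np.degrees(np.arctan2(-M[0,1],M[1,1])))
a=take('wrist','w2');b=take('scene','s2');t=take('top','t2')
cv2.imwrite('pics/c2.png',np.vstack([cv2.resize(b['pixels'][170:300,290:460,::-1],(600,460),interpolation=3)]))
for S in (b,t):
    P=cloud(S);m=(P[...,2]>.12)&(P[...,2]<.165)&(P[...,0]<.57)&(P[...,0]>.41)&(P[...,1]<-.06)&(P[...,1]>-.22)
    m=(P[...,2]>.115)&(P[...,2]<.136)&(P[...,0]<.57)&(P[...,0]>.41)&(P[...,1]<-.09)&(P[...,1]>-.19)
    q=P[m]; print(len(q)); 
    if len(q)>9: print(cv2.minAreaRect(q[:,:2].astype(np.float32)))
E
```

```text
time_s: 5.4
position: [0.4829, -0.134, 0.0911]
tcp_rot: [-0.0, -0.093, 0.996, 0.001]
ft_force: [0.8, -1.3, -2.2]
finger_gap: 0.0462
time_s: 5.9
position: [0.4836, -0.1373, 0.0916]
tcp_rot: [-0.0, -0.091, 0.996, -0.0]
ft_force: [-0.0, 0.2, -3.0]
finger_gap: 0.0462
[-0.0017 -0.0006  0.0411]
[[-0.983 -0.181 -0.   ]
 [-0.181  0.983 -0.   ]
 [ 0.    -0.    -1.   ]] 10.42552729225769
514
((0.45843321084976196, -0.1396983414888382), (0.06549618393182755, 0.08609753847122192), 89.20355987548828)
34
((0.5323904156684875, -0.10925234854221344), (0.009343636222183704, 0.022573601454496384), 89.95769500732422)
```

View pics/w2.png

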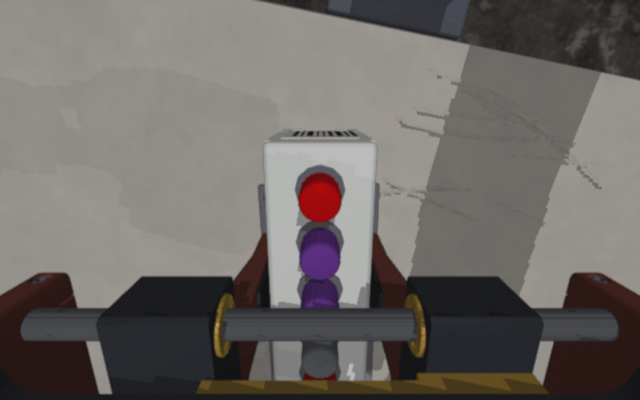

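```bash
python3 -m inch '[{"turn":[0,0,0],"delta_pos":[0,0,0.02],"fingers":-1},{"turn":[0,0,0],"delta_pos":[-0.001,-0.0005,0.035],"fingers":-1},{"turn":[0,0,0],"delta_pos":[-0.001,-0.0005,0.041],"fingers":-1},{"turn":[0,0,0],"delta_pos":[-0.001,-0.0005,0.041],"fingers":-1},{"turn":[0,0,0],"delta_pos":[-0.001,-0.0005,0.041],"fingers":-1}]' 40
python3 - <<'E'
from h import *
print(todelta([.4854,-.1376,.0505]).round(4),robot.observe()['position'],robot.observe()['ft_force'])
b=take('scene','s3');t=take('top','t3')
W=np.hstack([cv2.resize(b['pixels'][170:300,310:440,::-1],(400,400),interpolation=3),cv2.resize(t['pixels'][140:270,310:440,::-1],(400,400),interpolation=3)])
cv2.imwrite('pics/c3.png',W)
E
```

```text
time_s: 6.68
position: [0.4851, -0.1368, 0.051]
tcp_rot: [0.0, -0.092, 0.996, -0.0]
ft_force: [0.2, 0.4, -2.6]
finger_gap: 0.0458
[-0.0002 -0.0008  0.0005] [ 0.48505617 -0.13683783  0.05099927] [ 0.20518865  0.44440921 -2.57140766]
```

View pics/c3.png

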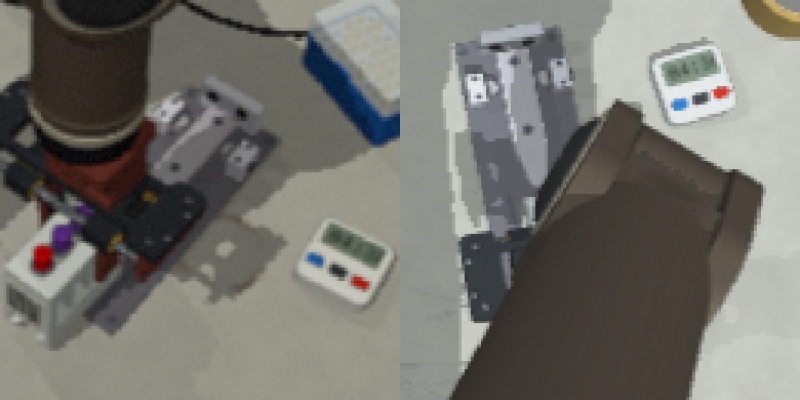

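```bash
python3 -m inch '[{"turn":[0,0,0],"delta_pos":[-0.01,-0.0005,0.001],"fingers":-1},{"turn":[0,0,0],"delta_pos":[-0.02,-0.0005,0.001],"fingers":-1},{"turn":[0,0,0],"delta_pos":[-0.03,-0.0005,0.001],"fingers":-1},{"turn":[0,0,0],"delta_pos":[-0.04,-0.0005,0.001],"fingers":-1},{"turn":[0,0,0],"delta_pos":[-0.05,-0.0005,0.001],"fingers":-1}]' 40
python3 -c "
from h import *
print(todelta([.628,-.1112,.0505]).round(4)); M=rot(robot.observe()['tcp_rot']); print(robot.observe()['ft_force']@M,robot.observe()['torque'],np.degrees(np.arctan2(-M[0,1],M[1,1])))"
```

```text
time_s: 7.4
position: [0.5347, -0.1278, 0.0495]
tcp_rot: [-0.0, -0.092, 0.996, -0.0]
ft_force: [0.2, 0.1, -2.1]
finger_gap: 0.046
[-0.0947 -0.0007 -0.001 ]
[-0.19853747  0.11463777  2.08165102] [ 0.01521926  0.00638879 -0.02882264] 10.519025291743981
```

```bash
python3 -m inch '[{"turn":[0,0,0],"delta_pos":[-0.012,-0.0003,0],"fingers":-1},{"turn":[0,0,0],"delta_pos":[-0.024,-0.0005,0],"fingers":-1},{"turn":[0,0,0],"delta_pos":[-0.036,-0.0005,0],"fingers":-1},{"turn":[0,0,0],"delta_pos":[-0.048,-0.0005,0],"fingers":-1},{"turn":[0,0,0],"delta_pos":[-0.058,-0.0005,0],"fingers":-1}]' 40
python3 -c "
from h import *
print(todelta([.628,-.1112,.0505]).round(4)); M=rot(robot.observe()['tcp_rot']); print(robot.observe()['ft_force']@M,robot.observe()['torque'],np.degrees(np.arctan2(-M[0,1],M[1,1])))"
```

```text
time_s: 8.02
position: [0.5918, -0.1174, 0.0495]
tcp_rot: [-0.0, -0.092, 0.996, 0.0]
ft_force: [-0.9, 0.9, -2.3]
finger_gap: 0.0459
[-0.0368 -0.0006 -0.001 ]
[0.75699042 1.05812938 2.31342821] [0.36603527 0.2301207  0.09192014] 10.543437301571322
```

```bash
python3 -m inch '[{"turn":[0,0,0],"delta_pos":[-0.007,-0.0003,0],"fingers":-1},{"turn":[0,0,0],"delta_pos":[-0.014,-0.0003,0],"fingers":-1},{"turn":[0,0,0],"delta_pos":[-0.021,-0.0003,0],"fingers":-1},{"turn":[0,0,0],"delta_pos":[-0.028,-0.0003,0],"fingers":-1},{"turn":[0,0,0],"delta_pos":[-0.033,-0.0003,0],"fingers":-1}]' 50
python3 -c "
from h import *
print(todelta([.628,-.1112,.0505]).round(4)); M=rot(robot.observe()['tcp_rot']); print(robot.observe()['ft_force']@M,robot.observe()['torque'],np.degrees(np.arctan2(-M[0,1],M[1,1])))"
```

```text
time_s: 8.65
position: [0.6209, -0.1116, 0.0485]
tcp_rot: [-0.003, -0.092, 0.996, 0.001]
ft_force: [-3.6, 2.4, -2.8]
finger_gap: 0.0458
[-0.007  -0.0008 -0.0021]
[3.08196295 3.04293028 2.86627319] [0.73975855 0.71543906 0.26196999] 10.504094760450593
```

```bash
for i in 1; do python3 -m inch '[{"turn":[0,0,0],"delta_pos":[-0.002,0,-0.0005],"fingers":-1},{"turn":[0,0,0],"delta_pos":[-0.003,0,-0.0005],"fingers":-1},{"turn":[0,0,0],"delta_pos":[-0.004,0,-0.0005],"fingers":-1},{"turn":[0,0,0],"delta_pos":[-0.004,0,-0.0005],"fingers":-1}]' 50; done
python3 -c "
from h import *
print(todelta([.628,-.1112,.0505]).round(4)); M=rot(robot.observe()['tcp_rot']); print(robot.observe()['ft_force']@M,robot.observe()['torque'])"
python3 -m inch '[{"turn":[0,0,0],"delta_pos":[-0.002,0,0],"fingers":-1},{"turn":[0,0,0],"delta_pos":[-0.003,0,0],"fingers":-1},{"turn":[0,0,0],"delta_pos":[-0.003,0,0],"fingers":-1}]' 50
python3 -c "
from h import *
print(todelta([.628,-.1112,.0505]).round(4)); M=rot(robot.observe()['tcp_rot']); print(robot.observe()['ft_force']@M,robot.observe()['torque'])"
```

```text
time_s: 9.15
position: [0.6278, -0.1104, 0.0503]
tcp_rot: [0.0, -0.092, 0.996, 0.001]
ft_force: [0.3, 5.0, -0.3]
finger_gap: 0.0459
[-0.0001 -0.0008 -0.0002]
[-1.23334134  4.84201571  0.26935388] [ 1.46770654 -0.00156589  0.34021027]
time_s: 9.52
position: [0.6287, -0.1102, 0.0497]
tcp_rot: [-0.002, -0.092, 0.996, 0.001]
ft_force: [-4.9, 5.1, -0.2]
finger_gap: 0.0462
[ 0.0009 -0.0009 -0.0008]
[3.91058213 5.90747472 0.19926904] [1.35547994 1.17063651 0.25952084]
```

```bash
python3 -m inch '[{"turn":[0,0,0],"delta_pos":[-0.001,0.0005,0],"fingers":-1},{"turn":[0,0,0],"delta_pos":[-0.002,0.0005,0],"fingers":-1},{"turn":[0,0,0],"delta_pos":[-0.002,0.0005,0],"fingers":-1}]' 50
python3 - <<'E'
from h import *
print(todelta([.628,-.1112,.0505]).round(4)); M=rot(robot.observe()['tcp_rot']); print(robot.observe()['ft_force']@M,robot.observe()['torque'])
b=take('scene','s4')
cv2.imwrite('pics/c4.png',cv2.resize(b['pixels'][160:300,300:460,::-1],(686,600),interpolation=3))
E
```

```text
time_s: 9.9
position: [0.6291, -0.11, 0.0494]
tcp_rot: [-0.003, -0.091, 0.996, 0.001]
ft_force: [-7.4, 4.1, 0.1]
finger_gap: 0.0458
[ 0.0013 -0.001  -0.0011]
[ 6.53679953  5.34923588 -0.00752977] [1.05688333 2.0480318  0.09973674]
```

View pics/c4.png

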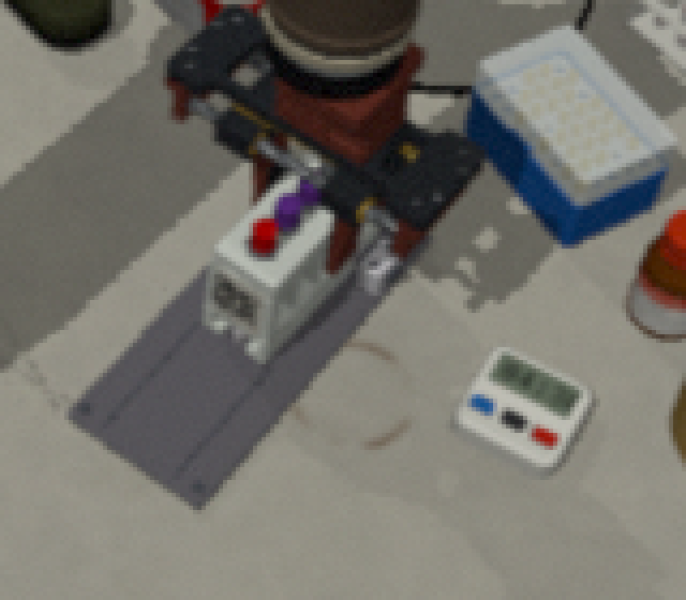

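```bash
python3 -m inch '[{"turn":[0,0,0],"delta_pos":[0.0015,0.001,0],"fingers":-1},{"turn":[0,0,0],"delta_pos":[0.0015,0.001,0],"fingers":1},{"turn":[0,0,0],"delta_pos":[0.0015,0.001,0],"fingers":1},{"turn":[0,0,0],"delta_pos":[0.0015,0.001,0],"fingers":1},{"turn":[0,0,0],"delta_pos":[0.0015,0.001,0],"fingers":1}]' 40
python3 -m inch '[{"turn":[0,0,0],"delta_pos":[0,0,-0.03],"fingers":1},{"turn":[0,0,0],"delta_pos":[0,0,-0.08],"fingers":1},{"turn":[0,0,0],"delta_pos":[0,0,-0.14],"fingers":1},{"turn":[0,0,0],"delta_pos":[0.03,0.02,-0.16],"fingers":1},{"turn":[0,0,0],"delta_pos":[0.08,0.07,-0.16],"fingers":1}]' 40
python3 -m inch '[{"turn":[0,0,0],"delta_pos":[0.04,0.05,0],"fingers":1},{"turn":[0,0,0],"delta_pos":[0.06,0.1,0],"fingers":1},{"turn":[0,0,0],"delta_pos":[0.06,0.1,0],"fingers":1},{"turn":[0,0,0],"delta_pos":[0.06,0.1,0],"fingers":1}]' 40
python3 - <<'E'
from h import *
T=np.array([.628,-.1112]);a=np.radians(10.5)
b=take('scene','s5');t=take('top','t5');w=take('wrist','w5')
cv2.imwrite('pics/c5.png',np.hstack([cv2.resize(t['pixels'][130:260,310:440,::-1],(400,400),interpolation=3),cv2.resize(b['pixels'][170:300,310:440,::-1],(400,400),interpolation=3)]))
for S in (b,t,w):
    P=cloud(S)
    m=(P[...,2]>.078)&(P[...,2]<.115)&(P[...,0]<.72)&(P[...,0]>.53)&(P[...,1]<-.05)&(P[...,1]>-.17)
    print(m.sum(),cv2.minAreaRect(P[m][:,:2].astype(np.float32)) if m.sum()>9 else '',np.percentile(P[m][:,2],[10,30,50]))
    m=(P[...,2]>.012)&(P[...,2]<.045)&(P[...,0]<.59)&(P[...,0]>.42)&(P[...,1]<.3)&(P[...,1]>.15)
    if m.sum()>9:print('scanner',m.sum(),cv2.minAreaRect(P[m][:,:2].astype(np.float32)))
print(robot.observe()['position'])
E
```

```text
time_s: 10.58
position: [0.6311, -0.1096, 0.0504]
tcp_rot: [0.0, -0.092, 0.996, -0.0]
ft_force: [0.2, -0.9, 0.2]
finger_gap: 0.0823
time_s: 11.2
position: [0.5471, -0.0611, 0.2121]
tcp_rot: [0.002, -0.09, 0.996, -0.001]
ft_force: [-0.8, 0.9, -0.2]
finger_gap: 0.0879
time_s: 11.7
position: [0.4695, 0.0272, 0.2106]
tcp_rot: [0.001, -0.092, 0.996, -0.0]
ft_force: [-1.0, -0.3, -0.7]
finger_gap: 0.0876
789 ((0.6274611949920654, -0.11115051060914993), (0.1307828426361084, 0.04718261957168579), 10.67721176147461) [0.08278848 0.08478392 0.0862076 ]
scanner 545 ((0.495786190032959, 0.22559531033039093), (0.1208844780921936, 0.05271228402853012), 5.602888107299805)
854 ((0.6291254162788391, -0.11100678890943527), (0.13072586059570312, 0.046404529362916946), 10.553136825561523) [0.0823331  0.08380568 0.08495752]
scanner 614 ((0.4981788694858551, 0.22900065779685974), (0.12138570845127106, 0.04927825182676315), 5.830978870391846)
1401 ((0.5835339426994324, -0.11802510172128677), (0.038939010351896286, 0.04597170278429985), 9.7844820022583) [0.08281612 0.08609666 0.08676766]
scanner 4087 ((0.49807220697402954, 0.22474318742752075), (0.12036135792732239, 0.052802376449108124), 8.808270454406738)
[0.46959137 0.02620174 0.21017018]
```

View pics/c5.png

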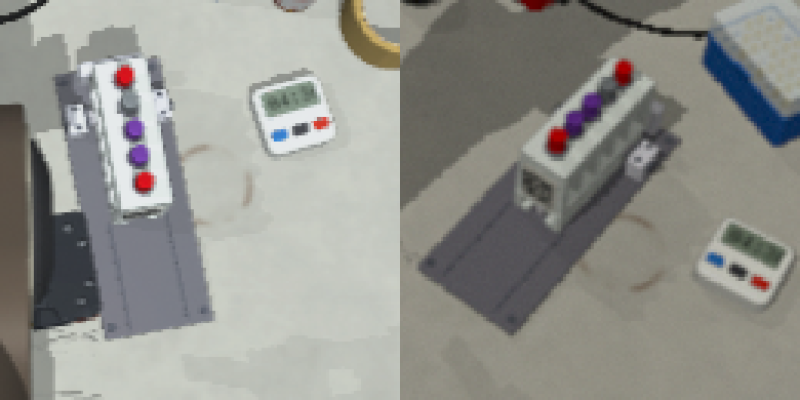

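Run:
```python
from h import *
for n in ('w5','w1'):
    S=load(n);P=cloud(S)
    m=(P[...,2]>.020)&(P[...,2]<.045)&(P[...,0]<.59)&(P[...,0]>.42)&(P[...,1]<.3)&(P[...,1]>.15)
    q=P[m]; c=np.array([.498,.226]); 
    print(n,q.min(0).round(4),q.max(0).round(4))
    X=[];Y=[]
    for x in np.arange(.445,.556,.01):
        w=q[abs(q[:,0]-x)<.005,1]
        if len(w)>5: print(round(x,3),np.percentile(w,[1,99]).round(4),((w.min()+w.max())/2).round(4),len(w)); 
        if len(w)>5 and x<.51: X.append(x);Y.append((w.min()+w.max())/2)
    p=np.polyfit(X,Y,1);print(np.degrees(np.arctan(p[0])),np.polyval(p,.493))
S=load('w5');b=S['pixels'][:,:,::-1];cv2.imwrite('pics/c6.png',b)
```

```text
w5 [0.4363 0.1978 0.02  ] [0.5609 0.2592 0.0387]
0.445 [0.1988 0.2351] 0.2167 324
0.455 [0.1999 0.2365] 0.2186 303
0.465 [0.2013 0.2375] 0.2197 299
0.475 [0.2028 0.2398] 0.2213 287
0.485 [0.2044 0.241 ] 0.2232 290
0.495 [0.2058 0.2427] 0.224 275
0.505 [0.2072 0.2439] 0.2262 275
0.515 [0.2087 0.2518] 0.2315 300
0.525 [0.2048 0.2539] 0.2303 409
0.535 [0.205  0.2552] 0.2306 362
0.545 [0.2065 0.2574] 0.2326 329
0.555 [0.2077 0.2414] 0.228 211
8.654878759077135 0.22412275728614003
w1 [0.4373 0.1977 0.02  ] [0.5616 0.2609 0.0388]
0.445 [0.1984 0.2346] 0.2167 205
0.455 [0.1997 0.2362] 0.2181 213
0.465 [0.2006 0.2374] 0.2196 207
0.475 [0.2024 0.2397] 0.2209 202
0.485 [0.204  0.2406] 0.2226 204
0.495 [0.2052 0.2429] 0.224 201
0.505 [0.2068 0.2446] 0.2255 197
0.515 [0.2085 0.2507] 0.2317 199
0.525 [0.2041 0.2532] 0.2293 267
0.535 [0.204  0.2558] 0.2301 262
0.545 [0.2059 0.2573] 0.2331 251
0.555 [0.2072 0.2593] 0.2338 209
8.383670802875105 0.22371217754551653
```

View pics/c6.png

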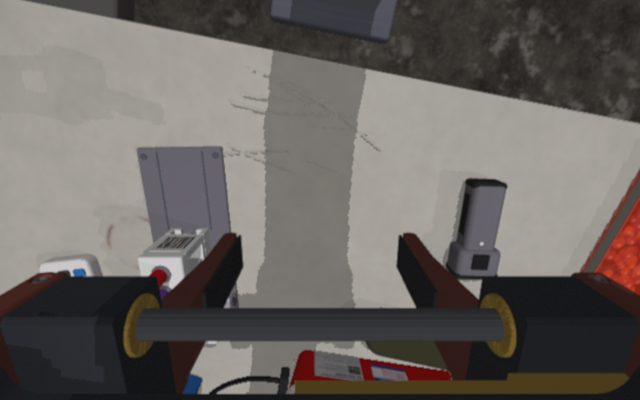

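```bash
python3 -c "
from h import *
print(todelta([.4935,.224,.1]).round(4))"
```

```text
[-0.0591  0.1903  0.11  ]
```

```bash
python3 -m inch '[{"turn":[0,0,1],"delta_pos":[-0.015,0.05,0.03],"fingers":1},{"turn":[0,0,1.9],"delta_pos":[-0.03,0.1,0.06],"fingers":1},{"turn":[0,0,1.9],"delta_pos":[-0.045,0.15,0.09],"fingers":1},{"turn":[0,0,1.9],"delta_pos":[-0.059,0.19,0.11],"fingers":1},{"turn":[0,0,1.9],"delta_pos":[-0.059,0.19,0.11],"fingers":1}]' 40
python3 -m inch '[{"turn":[0,0,0],"delta_pos":[0,0,0],"fingers":1},{"turn":[0,0,0],"delta_pos":[0,0,0],"fingers":1}]' 40
python3 -c "
from h import *
print(todelta([.4935,.224,.005]).round(4)); M=rot(robot.observe()['tcp_rot']); print(np.degrees(np.arctan2(-M[0,1],M[1,1])))"
```

```text
time_s: 12.48
position: [0.4919, 0.2272, 0.0977]
tcp_rot: [-0.001, -0.077, 0.997, -0.001]
ft_force: [-0.3, -0.4, 0.3]
finger_gap: 0.0879
time_s: 12.72
position: [0.493, 0.2234, 0.1007]
tcp_rot: [0.0, -0.074, 0.997, -0.0]
ft_force: [-0.0, 0.4, 1.0]
finger_gap: 0.0878
[-0.0006  0.0006  0.0957]
8.451350922128094
```

```bash
python3 -m inch '[{"turn":[0,0,0],"delta_pos":[0,0,0.04],"fingers":1},{"turn":[0,0,0],"delta_pos":[0,0,0.08],"fingers":1},{"turn":[0,0,0],"delta_pos":[0,0,0.095],"fingers":1},{"turn":[0,0,0],"delta_pos":[0,0,0.095],"fingers":1},{"turn":[0,0,0],"delta_pos":[0,0,0.095],"fingers":1}]' 40
python3 -m inch '[{"turn":[0,0,0],"delta_pos":[0,0,0],"fingers":-1},{"turn":[0,0,0],"delta_pos":[0,0,0],"fingers":-1},{"turn":[0,0,0],"delta_pos":[0,0,0],"fingers":-1},{"turn":[0,0,0],"delta_pos":[0,0,0],"fingers":-1},{"turn":[0,0,0],"delta_pos":[0,0,0],"fingers":-1}]' 40
python3 -m inch '[{"turn":[0,0,0],"delta_pos":[0,0,0],"fingers":-1},{"turn":[0,0,0],"delta_pos":[0,0,0],"fingers":-1},{"turn":[0,0,0],"delta_pos":[0,0,-0.03],"fingers":-1},{"turn":[0,0,0],"delta_pos":[0,0,-0.08],"fingers":-1},{"turn":[0,0,0],"delta_pos":[0,0,-0.08],"fingers":-1}]' 40
python3 -c "
from h import *
print(todelta([.450,-.144,.085]).round(4)); M=rot(robot.observe()['tcp_rot']); print(np.degrees(np.arctan2(-M[0,1],M[1,1])))"
```

```text
time_s: 13.35
position: [0.4933, 0.2253, 0.0066]
tcp_rot: [0.001, -0.075, 0.997, 0.0]
ft_force: [-0.7, -0.5, -0.2]
finger_gap: 0.0879
time_s: 13.98
position: [0.4922, 0.2252, 0.0051]
tcp_rot: [-0.0, -0.075, 0.997, 0.0]
ft_force: [-0.1, 0.2, -1.1]
finger_gap: 0.0412
time_s: 14.6
position: [0.4942, 0.2259, 0.0881]
tcp_rot: [0.002, -0.075, 0.997, 0.001]
ft_force: [0.2, 1.0, -2.3]
finger_gap: 0.0374
[ 0.099  -0.3592  0.0017]
8.600702044341785
```

```bash
python3 -m inch '[{"turn":[0,0,0],"delta_pos":[0.01,-0.036,0],"fingers":-1},{"turn":[0,0,0],"delta_pos":[0.02,-0.072,0],"fingers":-1},{"turn":[0,0,0],"delta_pos":[0.03,-0.108,0],"fingers":-1},{"turn":[0,0,0],"delta_pos":[0.04,-0.144,0],"fingers":-1},{"turn":[0,0,0],"delta_pos":[0.05,-0.18,0],"fingers":-1}]' 40
python3 -m inch '[{"turn":[0,0,0],"delta_pos":[0.01,-0.036,0],"fingers":-1},{"turn":[0,0,-1],"delta_pos":[0.02,-0.072,0],"fingers":-1},{"turn":[0,0,-2],"delta_pos":[0.03,-0.108,0],"fingers":-1},{"turn":[0,0,-2],"delta_pos":[0.04,-0.144,0],"fingers":-1},{"turn":[0,0,-2],"delta_pos":[0.049,-0.179,0],"fingers":-1}]' 40
python3 -m inch '[{"turn":[0,0,0],"delta_pos":[0,0,0],"fingers":-1},{"turn":[0,0,0],"delta_pos":[0,0,0.02],"fingers":-1},{"turn":[0,0,0],"delta_pos":[0,0,0.03],"fingers":-1},{"turn":[0,0,0],"delta_pos":[0,0,0.03],"fingers":-1}]' 40
python3 - <<'E'
from h import *
print(todelta([.450,-.144,.039]).round(4)); M=rot(robot.observe()['tcp_rot']); print(np.degrees(np.arctan2(-M[0,1],M[1,1])))
b=take('scene','s7');w=take('wrist','w7')
cv2.imwrite('pics/c7.png',np.hstack([cv2.resize(w['pixels'][:,:,::-1],(400,250)),cv2.resize(b['pixels'][175:300,280:480,::-1],(400,250),interpolation=3)]))
P=cloud(w)
m=(P[...,2]>.055)&(P[...,2]<.085)&(P[...,0]<.53)&(P[...,0]>.36)&(P[...,1]<-.10)&(P[...,1]>-.18)
q=P[m];print(m.sum(),q.min(0),q.max(0))
for x in np.arange(.40,.53,.01):
    k=q[abs(q[:,0]-x)<.005]
    if len(k)>5: print(round(x,3),k[:,1].min().round(4),k[:,1].max().round(4),np.median(k[:,2]).round(4),len(k))
E
```

```text
time_s: 15.22
position: [0.4686, 0.0385, 0.0841]
tcp_rot: [-0.001, -0.075, 0.997, -0.0]
ft_force: [-0.0, -0.8, -2.3]
finger_gap: 0.0376
time_s: 15.85
position: [0.447, -0.1456, 0.0841]
tcp_rot: [-0.001, -0.093, 0.996, 0.0]
ft_force: [0.0, 0.2, -1.6]
finger_gap: 0.0377
time_s: 16.35
position: [0.4473, -0.1439, 0.0542]
tcp_rot: [-0.001, -0.093, 0.996, 0.0]
ft_force: [0.5, -0.8, -1.8]
finger_gap: 0.038
[-0.0027 -0.0007  0.0152]
10.658539026232804
15659 [ 0.39149764 -0.17404792  0.05505489] [ 0.51540927 -0.10637983  0.08499988]
0.4 -0.1728 -0.1339 0.0789 1993
0.41 -0.1717 -0.1315 0.08 1718
0.42 -0.1697 -0.1298 0.08 1634
0.43 -0.1685 -0.119 0.0798 1894
0.44 -0.174 -0.1255 0.0798 1953
0.45 -0.1644 -0.1241 0.08 1471
0.46 -0.1625 -0.1225 0.0799 1330
0.47 -0.1599 -0.1172 0.0796 406
0.48 -0.1617 -0.1115 0.0835 198
0.49 -0.1621 -0.1098 0.0839 738
0.5 -0.1612 -0.1064 0.0839 1227
0.51 -0.16 -0.1141 0.084 595
```

View pics/c7.png

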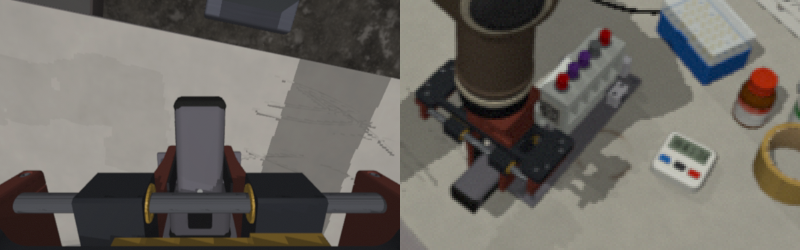

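```bash
python3 -m inch '[{"turn":[0,0,0],"delta_pos":[-0.001,-0.0005,0.008],"fingers":-1},{"turn":[0,0,0],"delta_pos":[-0.001,-0.0005,0.0155],"fingers":-1},{"turn":[0,0,0],"delta_pos":[-0.001,-0.0005,0.0155],"fingers":-1},{"turn":[0,0,0],"delta_pos":[-0.001,-0.0005,0.0155],"fingers":-1},{"turn":[0,0,0],"delta_pos":[-0.001,-0.0005,0.0155],"fingers":-1}]' 40
for i in 1 2 3; do python3 -m inch '[{"turn":[0,0,0],"delta_pos":[0,0,0],"fingers":-1},{"turn":[0,0,0],"delta_pos":[0,0,0],"fingers":-1},{"turn":[0,0,0],"delta_pos":[0,0,0],"fingers":-1},{"turn":[0,0,0],"delta_pos":[0,0,0],"fingers":-1},{"turn":[0,0,0],"delta_pos":[0,0,0],"fingers":-1}]' 40; done
python3 - <<'E'
from h import *
b=take('wrist','w8'); P=cloud(b)
m=(P[...,2]>.04)&(P[...,2]<.075)&(P[...,0]<.53)&(P[...,0]>.36)&(P[...,1]<-.10)&(P[...,1]>-.18)
q=P[m]; X=[];Y=[]
for x in (.40,.41,.42): k=q[abs(q[:,0]-x)<.005]; X.append(x);Y.append((k[:,1].min()+k[:,1].max())/2); print(np.median(k[:,2]))
p=np.polyfit(X,Y,1); k=q[abs(q[:,0]-.5)<.006]; print(np.degrees(np.arctan(p[0])),'beam y at label',np.polyval(p,.5641),'head z',np.median(k[:,2]),'front x',q[:,0].max())
print(todelta([.4942,.2,.085]).round(4),robot.observe()['position'])
E
```

```text
time_s: 17.08
position: [0.4492, -0.145, 0.0398]
tcp_rot: [0.0, -0.092, 0.996, -0.0]
ft_force: [0.6, 0.3, -1.3]
finger_gap: 0.0379
time_s: 17.7
position: [0.4491, -0.1449, 0.0396]
tcp_rot: [-0.0, -0.093, 0.996, 0.0]
ft_force: [-0.3, 0.3, -1.8]
finger_gap: 0.0378
time_s: 18.32
position: [0.4491, -0.1449, 0.0396]
tcp_rot: [-0.0, -0.092, 0.996, 0.0]
ft_force: [-0.4, 0.2, -2.4]
finger_gap: 0.0377
time_s: 18.95
position: [0.4491, -0.1449, 0.0396]
tcp_rot: [-0.0, -0.092, 0.996, 0.0]
ft_force: [-0.6, 0.6, -1.4]
finger_gap: 0.0381
0.06327335140978843
0.06477438579284502
0.06482936603774853
9.95395600768388 beam y at label -0.1256130565786105 head z 0.06904960674585113 front x 0.5159554027249509
[-0.1078  0.3307 -0.0454] [ 0.44912667 -0.14491059  0.03963332]
```

```bash
python3 -m inch '[{"turn":[0,0,0],"delta_pos":[0.01,0,-0.02],"fingers":-1},{"turn":[0,0,0],"delta_pos":[0.01,0.02,-0.045],"fingers":-1},{"turn":[0,0,0],"delta_pos":[0,0.06,-0.045],"fingers":-1},{"turn":[0,0,0],"delta_pos":[-0.02,0.11,-0.045],"fingers":-1},{"turn":[0,0,0],"delta_pos":[-0.04,0.16,-0.045],"fingers":-1}]' 40
python3 -m inch '[{"turn":[0,0,0],"delta_pos":[-0.02,0.05,0],"fingers":-1},{"turn":[0,0,0],"delta_pos":[-0.04,0.1,0],"fingers":-1},{"turn":[0,0,0],"delta_pos":[-0.06,0.15,0],"fingers":-1},{"turn":[0,0,0],"delta_pos":[-0.068,0.17,0.02],"fingers":-1},{"turn":[0,0,0],"delta_pos":[-0.068,0.17,0.05],"fingers":-1}]' 40
python3 -m inch '[{"turn":[0,0,0],"delta_pos":[0,0,0],"fingers":-1},{"turn":[0,0,0],"delta_pos":[0,0,0],"fingers":-1}]' 40
python3 -c "
from h import *
print(todelta([.4942,.2,.005]).round(4))"
```

```text
time_s: 19.62
position: [0.4593, 0.0212, 0.085]
tcp_rot: [0.0, -0.092, 0.996, 0.0]
ft_force: [0.7, -0.1, -2.4]
finger_gap: 0.0375
time_s: 20.25
position: [0.4952, 0.2025, 0.0345]
tcp_rot: [0.001, -0.095, 0.996, 0.001]
ft_force: [0.9, -0.0, -2.5]
finger_gap: 0.0374
time_s: 20.5
position: [0.4949, 0.1988, 0.0353]
tcp_rot: [0.0, -0.092, 0.996, -0.0]
ft_force: [0.1, -0.3, -1.2]
finger_gap: 0.0379
[0.0005 0.0013 0.0303]
```

```bash
python3 -m inch '[{"turn":[0,0,0],"delta_pos":[0,0,0.015],"fingers":-1},{"turn":[0,0,0],"delta_pos":[0,0,0.025],"fingers":-1},{"turn":[0,0,0],"delta_pos":[0,0,0.029],"fingers":-1},{"turn":[0,0,0],"delta_pos":[0,0,0.0305],"fingers":-1},{"turn":[0,0,0],"delta_pos":[0,0,0.0305],"fingers":-1}]' 40
python3 -m inch '[{"turn":[0,0,0],"delta_pos":[0,0,0],"fingers":-1},{"turn":[0,0,0],"delta_pos":[0,0,0],"fingers":1},{"turn":[0,0,0],"delta_pos":[0,0,0],"fingers":1},{"turn":[0,0,0],"delta_pos":[0,0,0],"fingers":1},{"turn":[0,0,0],"delta_pos":[0,0,0],"fingers":1}]'
python3 -m inch '[{"turn":[0,0,0],"delta_pos":[0,0,0],"fingers":1},{"turn":[0,0,0],"delta_pos":[0,0,-0.05],"fingers":1},{"turn":[0,0,0],"delta_pos":[0,0,-0.1],"fingers":1},{"turn":[0,0,0],"delta_pos":[0,0,-0.15],"fingers":1},{"turn":[0,0,0],"delta_pos":[0.05,0,-0.18],"fingers":1}]'
python3 -m inch '[{"turn":[0,0,0],"delta_pos":[0,0,0],"fingers":1},{"turn":[0,0,0],"delta_pos":[0,0,0],"fingers":1},{"turn":[0,0,0],"delta_pos":[0,0,0],"fingers":1}]'
python3 - <<'E'
from h import *
b=take('scene','s9');t=take('top','t9');w=take('wrist','w9')
cv2.imwrite('pics/c9.png',np.vstack([np.hstack([cv2.resize(t['pixels'][130:260,310:440,::-1],(400,350),interpolation=3),cv2.resize(b['pixels'][170:300,310:440,::-1],(400,350),interpolation=3)]),np.hstack([cv2.resize(w['pixels'][:,:,::-1],(400,250)),cv2.resize(b['pixels'][100:300,200:520,::-1],(400,250))])]))
for n,S in (('scene',b),('top',t),('wrist',w)):
    P=cloud(S)
    for nm,(x0,x1,y0,y1,z0,z1) in dict(carrier=(.53,.72,-.17,-.05,.078,.115),scanner=(.40,.59,.13,.28,.02,.045),timer=(.62,.72,-.32,-.21,.013,.03)).items():
        m=(P[...,2]>z0)&(P[...,2]<z1)&(P[...,0]<x1)&(P[...,0]>x0)&(P[...,1]<y1)&(P[...,1]>y0)
        if m.sum()>50: print(n,nm,m.sum(),cv2.minAreaRect(P[m][:,:2].astype(np.float32)),np.percentile(P[m][:,2],[10,50,90]).round(4))
E
```

```text
time_s: 21.12
position: [0.4941, 0.199, 0.0051]
tcp_rot: [-0.001, -0.092, 0.996, 0.0]
ft_force: [-5.7, -1.8, 13.6]
finger_gap: 0.038
time_s: 21.75
position: [0.4945, 0.1993, 0.004]
tcp_rot: [-0.0, -0.092, 0.996, -0.0]
ft_force: [-0.2, 0.4, -0.2]
finger_gap: 0.0743
time_s: 22.38
position: [0.4479, 0.1908, 0.1867]
tcp_rot: [0.002, -0.092, 0.996, 0.0]
ft_force: [-1.2, 1.1, -0.3]
finger_gap: 0.0878
time_s: 22.75
position: [0.4457, 0.1901, 0.1833]
tcp_rot: [-0.0, -0.092, 0.996, -0.001]
ft_force: [-0.9, -0.2, -0.5]
finger_gap: 0.0878
scene carrier 781 ((0.6276159882545471, -0.11035995930433273), (0.13322585821151733, 0.04767608642578125), 10.3237943649292) [0.0828 0.086  0.1046]
scene scanner 535 ((0.4979027211666107, 0.19564807415008545), (0.12215685099363327, 0.053683262318372726), 12.141094207763672) [0.0246 0.0294 0.0344]
scene timer 553 ((0.6632227301597595, -0.2663012742996216), (0.06655324995517731, 0.06541725248098373), 17.51801872253418) [0.0148 0.0172 0.02  ]
top carrier 848 ((0.6289231777191162, -0.11102230846881866), (0.13014595210552216, 0.046095795929431915), 10.330155372619629) [0.0823 0.085  0.1039]
top scanner 299 ((0.5161811709403992, 0.20167773962020874), (0.0902780219912529, 0.05195191130042076), 9.643109321594238) [0.0285 0.0323 0.0355]
top timer 484 ((0.6650779843330383, -0.2662654519081116), (0.0658276379108429, 0.06597573310136795), 16.79463768005371) [0.014  0.0162 0.0191]
wrist carrier 109 ((0.5820821523666382, -0.09520795941352844), (0.025050709024071693, 0.00335416616871953), 8.390426635742188) [0.0786 0.0803 0.0832]
wrist scanner 4134 ((0.49980276823043823, 0.1995631456375122), (0.12029852718114853, 0.05369594320654869), 10.282746315002441) [0.0283 0.0308 0.0353]
```

View pics/c9.png

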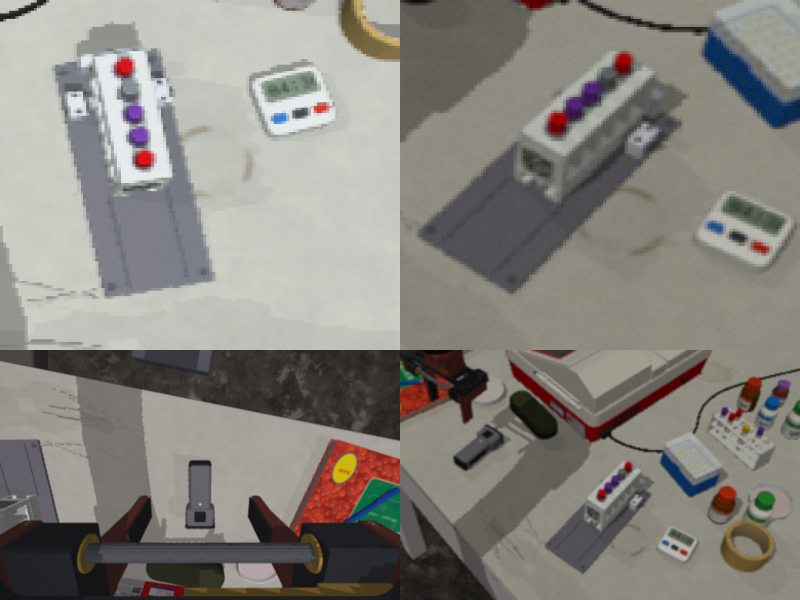

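The pictures show the carrier home at (0.628, -0.111) with yaw 10.3°. The scanner lies flat on the bare table, its top at about 31 mm, and the bystanders look unmoved, so I'm handing in.

```bash
python3 -c "
from h import *
print(robot.close_job())"
```

```text
the job is handed in; nothing more can be done
None
```

The job is handed in after about 23 s of robot time. The carrier is loaded, label towards the robot, the label has been scanned, and the scanner is back flat on the bare table.

- **Loading:** I slid the carrier onto the rail upright. The push force rose, then snapped to a slight pull as the catches dropped in, and the carrier stopped hard at the end stop. Afterwards the cameras put it at (0.628, -0.111), yaw 10.3–10.7°. That agrees with the track estimate of (0.628, -0.111), 10.5°, to about 1 mm.
- **Catches:** I could not read the catch joints. That both are sprung in rests on the force pattern and the carrier's position.
- **Scan:** I held the scanner still for about 2 s, level and about 5 cm from the label. The beam was about 3 mm to the side of the label's middle, within the 17 mm allowed, and at the right height to within 1–2 mm.
- **End state:** The scanner lies about 25 mm to the right of where it started, and the gripper is clear, about 18 cm above the table. The timer measured within 2 mm of its start. I judged the glasses case and petri dish by eye only, and they look unmoved.
- **Odd reading:** Camera estimates of the scanner's yaw ranged from 5° to 9° before the grasp. I used the close wrist view, 8.5°, and the grip came out square.

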